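# Snap the lid of the leftovers box shut

### The arm

A 6-joint arm with a two-finger parallel gripper is mounted at the origin on the work surface. World frame = base frame: x ahead of the robot, y to its left, z up, the work surface at z = 0. Lengths are in mm, angles in degrees, forces in N, time in s.
With the tool pointing down it reaches from about 300 to 850 mm from the base axis. Payload 4.2 kg.
Tool frame: the origin (TCP) lies on the centre line of the jaws, within the pads' length; the fingertips stand 11 mm ahead of it and the grasp point (between the pads) lies 8 mm behind it; z points along the fingers, y is the line along which they close (so a half turn about z gives the same grasp; the last joint's range is limited). The gripper opens to 91 mm and grips with 3 to 60 N. Pads are 32 mm wide; open, the fingers measure 118 mm over their backs; the gripper's body (76 mm by 178 mm) begins 60 mm behind the grasp point.
Start: joints at [69.614, 18.312, 89.639, -0, 72.044, -1.146], TCP at [189.479, 542.899, 224.976] pointing down, gripper open.
Joint ranges: [-177.97, 177.97], [-48.28, 115.42], [12.27, 149.76], [-77.06, 257.06], [2.81, 150.46], [-146.56, 146.56]. Speed limits (degrees/s): [147.25, 147.25, 180, 180, 180, 180].

### API

Orientations are given as [roll, pitch, yaw] about the fixed x, y, z axes, in that order (R = Rz(yaw) Ry(pitch) Rx(roll)).
In Python, from workcell import env, grab_frame, camera_model, models gives the robot as it stands.
- The arm moves only by the shell command python3 -m crank 'ROWS' [FORCE]. ROWS is text: rows parted by semicolons, each of 7 numbers parted by spaces: the closure, from -1 (fully open) to 1 (shut), so that 0 is half open, then the shift along the tool's x, y, z in mm, then the turn, a rotation vector about the tool's x, y, z in degrees. A call has 1 to 10 rows; each row shifts and turns the commanded pose from where the row before left it, along the tool's axes as they then stand; what a row does not reach is not made up. A row lasts 1/8 s, in which the tool goes at most 62.5 mm and 10.7 degrees, less where a joint would pass 70% of its speed; a pose out of reach is approached as far as the arm can. A call is refused whole if a number of a shift passes 62.5 or a number of a turn 10.7, either way. A call with a gripper value outside its range is refused whole. The fingers move at their own pace and stop on an object; FORCE is the grip in N (left out, the last holds). Time passes only in rows, so rows that do not move let the fingers close. It gives the time, the measured TCP pose, the force, the opening and the grip force at its end, in the units of the state.
- env.state(): the state, without advancing time (a new reading comes with each control period).
- grab_frame(name): name is "scene" or "top" or "wrist"; returns the picture (420x560x3 uint8, blue, green, red); there is no depth.
- camera_model(name): a dict with "K" (3x3 intrinsics, pixels), "R" (3x3) and "t" (3): a world point X has camera coordinates R X + t; the wrist camera has in their place "mount" (4x4, takes a point from camera to tool coordinates, whose origin is the TCP and whose axes are the flange's). Camera axes: x right, y down, z forward; pixel columns grow to the right and rows downward; lengths in mm; the calibration is good to about 2 mm. A picture is of the moment at which its call begins: read the wrist's pose just before it. camera_model takes no time and is no camera call.
- env.job_done(): hands the job in; it is judged then, once.
Trained networks look in the newest picture that a camera, given by its name, has taken for a name from the list of things; names that differ only in an ending like _2 or _b are one class to them, and where a whole thing is asked for, a point or a joint stands for the part that bears it (a point fixed in the world has none). Each returns a list of dicts, best first, with "p" (0 to 1); they miss things now and then, are a little off and sometimes report something else, mostly with a low value. They report only what shows in the picture. A call takes as long as a camera call.
- models.search_frame(name, camera): "point" ([x, y, z] in mm, in world coordinates, good to about 4 mm: the middle of the surface that is visible of it).
The state is a dict: "time_s": time; "qpos": joint angles; "qvel": joint speeds; "effort": joint torques, N m; "ee_pos": TCP position; "ee_rot": TCP orientation; "force": force on the tool from outside, world axes, zero at the start; "torque": the same for the moment, N m; "gripper_width": finger opening in mm; "gripper_force": force on a finger pad.
Only numpy, scipy, OpenCV 4.12 (cv2) and the standard library are available. Lean on these libraries where they do the work, as an engineer would, in place of code of your own. Each camera call takes 0.05 s, during which the arm holds its last target. There are 200 camera calls.

### The job

The lid of the large rectangular storage box of leftovers has only been laid on: its four corners are still sprung up. Press down on the lid's rim, corner by corner, until all four corners have clicked shut, then take the hand away. Just press: do not lift, tip or shove the box, and leave the other things on the counter where they stand.

Things in the scene. Friction and masses are not known exactly. Their poses are not given: they have to be found in the camera images.
- box: the large food box, loose: clear rectangular tub of leftovers, 0.7 to 1.1 kg, under a plain white press-on lid 136 mm (x) by 196 mm (y), pull tab at the near-right corner. Lid sides are seated at mid-length, rim top 74 mm above the counter; the corners are sprung up. Origin: centre of the underside. x points away from the robot, y left, turned up to 0.5 rad; near, far, left, right are in this frame
- near_left_top (a point): where to press the near-left corner of the large box's lid: top of the rim, 12 mm in from both outer edges, above (-56, 86) mm in the box's frame within 1.5 mm. The rim is 12 mm wide, the panel inside it 3 mm lower. It is 80 mm above the counter when sprung up, 74 mm when shut
- near_left (a joint): how far the lid's near-left corner is pressed down, rad: 0 sprung up, 0.18 shut. It springs back until about 0.135, then snaps shut by itself and stays. Pressed straight down at its point it takes about 10 N (more farther in) over 6 mm, then meets the firm tub
- near_right_top (a point): where to press the near-right corner of the large box's lid: top of the rim, 12 mm in from both outer edges, above (-56, -86) mm in the box's frame within 1.5 mm. The rim is 12 mm wide, the panel inside it 3 mm lower. It is 80 mm above the counter when sprung up, 74 mm when shut
- near_right (a joint): how far the lid's near-right corner is pressed down, rad: 0 sprung up, 0.18 shut. It springs back until about 0.135, then snaps shut by itself and stays. Pressed straight down at its point it takes about 10 N (more farther in) over 6 mm, then meets the firm tub
- far_left_top (a point): where to press the far-left corner of the large box's lid: top of the rim, 12 mm in from both outer edges, above (56, 86) mm in the box's frame within 1.5 mm. The rim is 12 mm wide, the panel inside it 3 mm lower. It is 80 mm above the counter when sprung up, 74 mm when shut
- far_left (a joint): how far the lid's far-left corner is pressed down, rad: 0 sprung up, 0.18 shut. It springs back until about 0.135, then snaps shut by itself and stays. Pressed straight down at its point it takes about 10 N (more farther in) over 6 mm, then meets the firm tub
- far_right_top (a point): where to press the far-right corner of the large box's lid: top of the rim, 12 mm in from both outer edges, above (56, -86) mm in the box's frame within 1.5 mm. The rim is 12 mm wide, the panel inside it 3 mm lower. It is 80 mm above the counter when sprung up, 74 mm when shut
- far_right (a joint): how far the lid's far-right corner is pressed down, rad: 0 sprung up, 0.18 shut. It springs back until about 0.135, then snaps shut by itself and stays. Pressed straight down at its point it takes about 10 N (more farther in) over 6 mm, then meets the firm tub
- small_box: the small square storage box, 110 x 110 x 62 mm, same clear tub with a white lid that is already shut; bystander. Origin: centre of its underside
- salt: glass salt shaker with a steel cap, 42 mm across, 81 mm tall, upright; bystander, stands close to the large box. Origin: centre of its underside
- pepper: dark turned-wood pepper mill, 48 mm across, 106 mm tall, upright; bystander, stands close to the large box. Origin: centre of its underside
- jar: amber glass jar with a steel cap, 66 mm across, 94 mm tall, upright; bystander. Origin: centre of its underside
- mug: white mug, 82 mm across, 95 mm tall, with a handle; bystander. Origin: centre of its underside
- spoon: spoon, 250 mm long, lying on the counter; bystander. Origin: under its middle

How it is judged (in metres and radians):
At the end, for the whole second after the job is handed in: All four corner joints of the large box's lid read more than 0.165 rad (shut is 0.18); the box stands level on the counter (within 5 mm and 0.03 rad), at rest, within 50 mm of where it stood (value of joint each of near_left, near_right, far_left, far_right above 0.165 rad and height (world z) of box below 0.005 m and angle between box's own z axis and vertical below 0.03 rad and distance of box from where it was at the start of the episode below 0.05 m and linear speed of box below 0.02 m/s); the robot touches nothing.
It fails at once if the large box is lifted off the counter (height (world z) of box above 0.012 m).
It fails at once if the large box is tipped by more than 7 degrees (angle between box's own z axis and vertical above 0.12 rad).
It fails at once if the large box is shoved more than 50 mm (distance of box from where it was at the start of the episode above 0.05 m).
It fails at once if any other thing on the counter is lifted, knocked over or moved by more than 30 mm (distance of any of small_box, salt, pepper, jar, mug, spoon from where it was at the start of the episode above 0.03 m or angle between any of small_box, salt, pepper, jar, mug's own z axis and vertical above 0.3 rad).
It also fails if it takes over 48 s, if anything falls off the work surface, if the arm or the gripper's body presses on something with over 40 N, if the wrist force passes 120 N, or if a joint passes its speed limit or range.

## Working session

There is one attempt and no reset: what is moved stays moved. The work goes in short steps, Python scripts to look and compute and a shell command to move; the robot and the scene stay as the last step left them, time stands still between calls to the robot, and variables do not carry over. Pictures are saved under pics/ and viewed, at most 10 in all, crops included, and the job is handed in when it is done.

```bash
mkdir -p pics; ls
python3 - <<'E'
from workcell import env, grab_frame, camera_model, models
import cv2
for c in ["top","scene"]:
    im=grab_frame(c); cv2.imwrite(f"pics/{c}0.png",im)
for n in ["box","near_left_top","near_right_top","far_left_top","far_right_top","salt","pepper","small_box","jar","mug"]:
    for c in ["top","scene"]:
        print(n,c,[( [round(v) for v in d["point"]],round(d["p"],2)) for d in models.search_frame(n,c)[:2]])
s=env.state();print(s["time_s"],s["ee_pos"],s["ee_rot"],s["force"])
E
```

```text
pics
box top [([531, 128, 71], 0.56), ([602, 173, 78], 0.44)]
box scene [([548, 118, 73], 0.59)]
near_left_top top [([517, 215, 75], 0.6), ([546, 49, 73], 0.5)]
near_left_top scene [([521, 210, 78], 0.87), ([356, -117, 12], 0.45)]
near_right_top top [([552, 396, 59], 0.74), ([458, 89, 75], 0.72)]
near_right_top scene [([463, 86, 77], 0.85)]
far_left_top top [([601, 168, 79], 0.77)]
far_left_top scene [([607, 164, 75], 0.76)]
far_right_top top [([548, 46, 76], 0.78)]
far_right_top scene [([555, 50, 73], 0.69)]
salt top [([420, 196, 80], 0.51)]
salt scene [([425, 189, 60], 0.81), ([605, 164, 76], 0.28)]
pepper top [([639, 43, 96], 0.83)]
pepper scene [([651, 39, 73], 0.92)]
small_box top [([555, 400, 61], 0.81)]
small_box scene [([565, 392, 60], 0.75), ([427, 187, 65], 0.61)]
jar top [([637, 268, 94], 0.97), ([533, 126, 72], 0.74)]
jar scene []
mug top [([481, -52, 6], 0.96), ([599, 168, 78], 0.63)]
mug scene [([492, -43, 61], 0.97)]
1.1 [189.48604824 542.88991729 224.96552084] [1.79996754e+02 3.54224788e-04 1.60759096e+02] [ 0.10686183  0.01613542 -0.63820526]
```

View pics/top0.png

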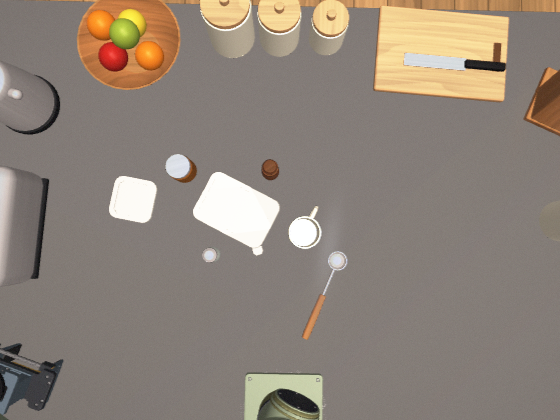

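The top view shows the white lid at about (237,210), with its tab at (258,250). Salt is at (210,255), pepper at (270,168) and the mug at (305,232). The detections agree with this, giving a box yaw of about -26°. I'll close the gripper and move above the box.

```bash
python3 -m crank '1 -46 -27 -12 0 0 0.7; 1 -46 -27 -12 0 0 0.7; 1 -46 -27 -12 0 0 0.7; 1 -46 -27 -12 0 0 0.7; 1 -46 -27 -12 0 0 0.7; 1 -46 -27 0 0 0 0.7; 1 -46 -27 0 0 0 0.7; 1 -46 -27 0 0 0 0.7; 1 -46 -27 0 0 0 0.7; 1 -40 -20 0 0 0 0.7' 20
cat > h.py <<'E'
from workcell import env, grab_frame, camera_model, models
import numpy as np, cv2
from scipy.spatial.transform import Rotation as Ro
def wrist():
    s=env.state(); T=np.eye(4); T[:3,:3]=Ro.from_euler('xyz',s["ee_rot"],degrees=True).as_matrix(); T[:3,3]=s["ee_pos"]
    im=grab_frame("wrist"); m=camera_model("wrist"); W=np.linalg.inv(T@np.array(m["mount"]))
    return im,np.array(m["K"]),W[:3,:3],W[:3,3]
def fixed(c):
    im=grab_frame(c); m=camera_model(c); return im,np.array(m["K"]),np.array(m["R"]),np.array(m["t"])
def proj(P,K,R,t):
    q=(np.atleast_2d(P)@R.T+t)@K.T; return q[:,:2]/q[:,2:]
E
python3 - <<'E'
from h import *
im,K,R,t=wrist(); cv2.imwrite("pics/w1.png",im)
s=env.state(); print(s["ee_pos"],s["ee_rot"],s["gripper_width"],s["time_s"])
print(-R.T@t, R)
for n in ["box","near_left_top","near_right_top","far_left_top","far_right_top"]:
    print(n,[( [round(v) for v in d["point"]],round(d["p"],2)) for d in models.search_frame(n,"wrist")[:2]])
E
```

```text
time_s: 2.35
ee_pos: [510.2, 125.4, 285.1]
ee_rot: [180.0, 0.0, 153.7]
force: [1.0, 0.6, -0.2]
gripper_width: 0.7
gripper_force: 0.0
[513.40666254 121.63132642 284.75848872] [-179.8770535     0.27883985  153.52251311] 0.722894387260945 2.4
[433.96922835 162.88187519 444.88985407] [[ 4.43692574e-01  8.96178682e-01 -8.19103675e-04]
 [ 8.55980804e-01 -4.23519827e-01  2.96526255e-01]
 [ 2.65393601e-01 -1.32267634e-01 -9.55024350e-01]]
box [([531, 136, 72], 0.84), ([417, 198, 79], 0.39)]
near_left_top [([518, 212, 70], 0.83), ([535, 46, 78], 0.6)]
near_right_top [([528, 136, 71], 0.19)]
far_left_top [([605, 173, 76], 0.66)]
far_right_top [([477, -62, 60], 0.74), ([536, 48, 80], 0.56)]
```

View pics/w1.png

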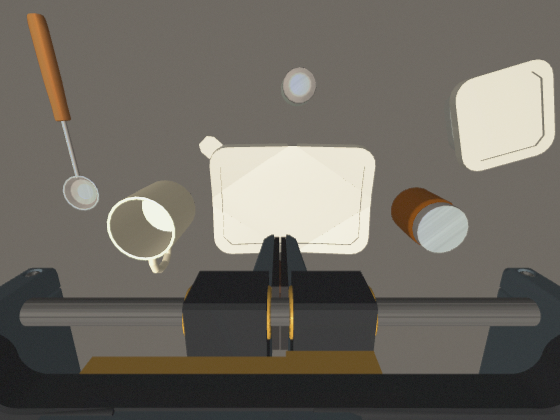

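The wrist view shows the lid spanning about (210–375, 147–253), with the tab at (210,147) marking the near-right corner. I'll fit its outline on the rim plane in both cameras.

```bash
cat >> h.py <<'E'
def fit(im,K,R,t,seed,z=77.,name=None):
    # rectify onto plane z, 0.5 mm/px, origin (400,0) ; u=(x-400)*2, v=y*2+100
    H=K@np.c_[R[:,0],R[:,1],R[:,2]*z+t]
    A=np.array([[.5,0,400],[0,.5,-50],[0,0,1]])
    r=cv2.warpPerspective(im,H@A,(560,640),flags=cv2.INTER_LINEAR|cv2.WARP_INVERSE_MAP)
    hsv=cv2.cvtColor(r,cv2.COLOR_BGR2HSV); m=((hsv[...,2]>175)).astype(np.uint8)
    m=cv2.morphologyEx(m,cv2.MORPH_OPEN,cv2.getStructuringElement(cv2.MORPH_ELLIPSE,(71,71)))
    n,l=cv2.connectedComponents(m); k=l[int(seed[1]*2+100),int((seed[0]-400)*2)]
    c=max(cv2.findContours((l==k).astype(np.uint8),0,1)[0],key=cv2.contourArea)
    (cx,cy),(w,h),a=cv2.minAreaRect(c)
    if name: cv2.polylines(r,[c],1,(0,0,255)); cv2.polylines(r,[cv2.boxPoints(((cx,cy),(w,h),a)).astype(int)],1,(0,255,0)); cv2.imwrite(name,r)
    return cx/2+400,cy/2-50,w/2,h/2,a
E
python3 - <<'E'
from h import *
print(np.round(fit(*wrist(),(550,140),name="pics/f1.png"),1))
print(np.round(fit(*fixed("top"),(531,128),name="pics/f2.png"),1))
a,b=cv2.imread("pics/f1.png"),cv2.imread("pics/f2.png"); cv2.imwrite("pics/f.png",cv2.resize(np.hstack([a,b]),None,fx=.7,fy=.7))
E
```

```text
[531.2 130.5 198.3 135.9  64.8]
[539.8 109.8 319.5 279.5  90. ]
```

View pics/f.png

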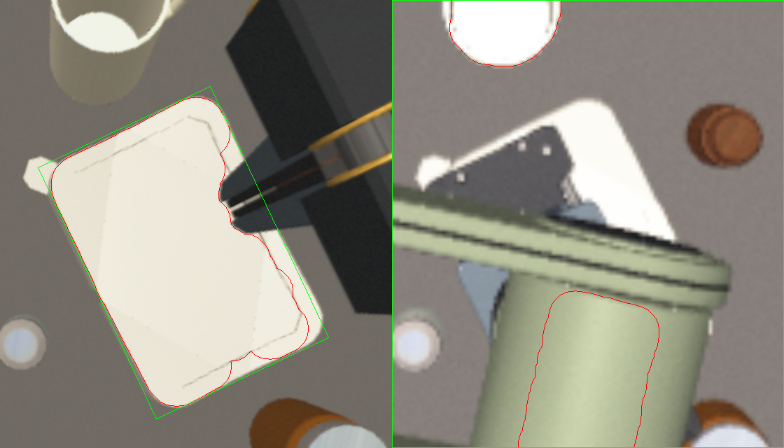

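The rectified wrist fit (198×136 mm) matches the lid, while the arm blocks the current top view. I'll cross-check with the first top picture.

Run:
```python
from h import *
m=camera_model("top")
print(np.round(fit(cv2.imread("pics/top0.png"),*[np.array(m[k]) for k in("K","R","t")],(531,128)),1))
s=env.state(); print(s["ee_pos"],s["ee_rot"],s["time_s"],s["force"])
E=np.array; y=np.radians(-25.2); c=E([531.5,130.5])
ex,ey=E([np.cos(y),np.sin(y)]),E([-np.sin(y),np.cos(y)])
R=Ro.from_euler('xyz',s["ee_rot"],degrees=True).as_matrix()
for n,a,b in [("nl",-56,86),("nr",-56,-86),("fl",56,86),("fr",56,-86)]:
    p=c+a*ex+b*ey; d=R.T@(E([*p,102])-s["ee_pos"]); print(n,p.round(1),d.round(1))
```

```text
[532.3 130.9 198.2 137.6  63.6]
[508.73095074 128.14621585 285.10218416] [ 1.79981692e+02 -7.28605175e-03  1.53854964e+02] 2.75 [-0.09878302 -0.45569459  0.21596773]
nl [517.4 232.2] [ 38.   97.2 183.1]
nr [444.2  76.5] [ 35.1 -74.8 183.1]
fl [618.8 184.5] [-74.   99.  183.1]
fr [545.6  28.8] [-76.8 -73.  183.1]
```

```bash
python3 -m crank '1 18 49 30 0 0 0; 1 18 49 30 0 0 0; 1 0 0 40 0 0 0; 1 0 0 40 0 0 0; 1 0 0 34 0 0 0; 1 0 0 0 0 0 0; 1 0 0 0 0 0 0; 1 0 0 0 0 0 0'
python3 - <<'E'
from h import *
s=env.state();print(s["ee_pos"],s["force"],s["time_s"])
im,K,R,t=wrist()
r=np.array(fit(im,K,R,t,(531,128)));print(r.round(1))
cv2.imwrite("pics/w2.png",im)
E
```

```text
time_s: 3.75
ee_pos: [521.4, 231.7, 112.9]
ee_rot: [179.8, 0.1, 153.8]
force: [0.2, 0.2, -0.2]
gripper_width: 0.5
gripper_force: 0.0
[521.40082031 231.67349723 112.86987187] [ 0.24878668  0.15991187 -0.15478763] 3.75
[539.8 109.8 319.5 279.5  90. ]
```

View pics/w2.png

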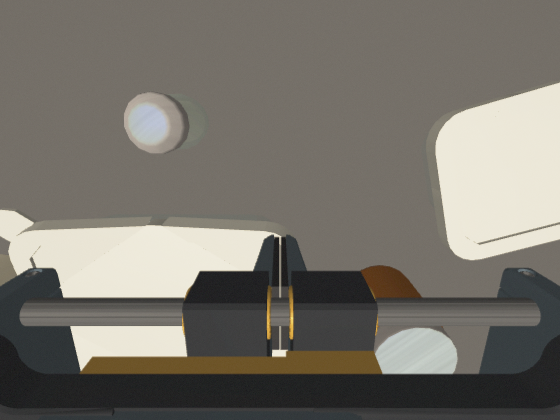

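The fingertips at (280,238) sit over the near-left corner, with the lid's corner at about (290,225). I'll nudge them 2 mm toward the near side and press.

```bash
python3 -m crank '1 2 0 14 0 0 0; 1 0 0 5 0 0 0; 1 0 0 2 0 0 0; 1 0 0 2 0 0 0; 1 0 0 1 0 0 0; 1 0 0 0 0 0 0'; python3 -m crank '1 0 0 1 0 0 0;1 0 0 1 0 0 0;1 0 0 0 0 0 0'; python3 -m crank '1 0 0 1 0 0 0;1 0 0 1 0 0 0;1 0 0 0 0 0 0'
```

```text
time_s: 4.55
ee_pos: [518.5, 231.7, 86.5]
ee_rot: [-180.0, -0.0, 153.8]
force: [-0.4, 0.1, 0.1]
gripper_width: 0.4
gripper_force: 0.0
time_s: 4.92
ee_pos: [518.6, 231.8, 85.0]
ee_rot: [-180.0, 0.0, 153.8]
force: [-0.6, -0.0, 1.9]
gripper_width: 0.7
gripper_force: 0.8
time_s: 5.3
ee_pos: [518.7, 231.8, 84.6]
ee_rot: [180.0, 0.0, 153.8]
force: [-3.8, -1.7, 11.2]
gripper_width: -0.0
gripper_force: 5.7
```

```bash
python3 -m crank '1 0 0 2 0 0 0;1 0 0 2 0 0 0;1 0 0 0 0 0 0'; python3 -m crank '1 0 0 -12 0 0 0; 1 0 0 -18 0 0 0;1 0 -50 -10 0 0 0;1 0 -50 -10 0 0 0;1 0 -50 0 0 0 0;1 0 -22 0 0 0 0;1 0 0 0 0 0 0;1 0 0 0 0 0 0;1 0 0 0 0 0 0'
python3 - <<'E'
from h import *
im,K,R,t=wrist();cv2.imwrite("pics/w3.png",im)
r=np.array(fit(im,K,R,t,(531,128)));print(r.round(1))
m=fixed("scene")[0]; K,R,t=[np.array(camera_model("scene")[k]) for k in("K","R","t")]
p=proj([[532,131,75]],K,R,t)[0].astype(int);print(p)
c=m[max(p[1]-75,0):p[1]+75,max(p[0]-100,0):p[0]+100];cv2.imwrite("pics/s3.png",cv2.resize(c,None,fx=4,fy=4,interpolation=2))
E
```

```text
time_s: 5.68
ee_pos: [518.9, 232.2, 83.7]
ee_rot: [179.9, 0.1, 153.8]
force: [-8.4, -3.4, 30.1]
gripper_width: 0.5
gripper_force: 15.0
time_s: 6.8
ee_pos: [443.2, 78.5, 128.8]
ee_rot: [180.0, 0.0, 153.8]
force: [-0.4, 0.4, 0.1]
gripper_width: 0.8
gripper_force: 0.0
[539.8 109.8 319.5 279.5  90. ]
[316 196]
```

View pics/s3.png

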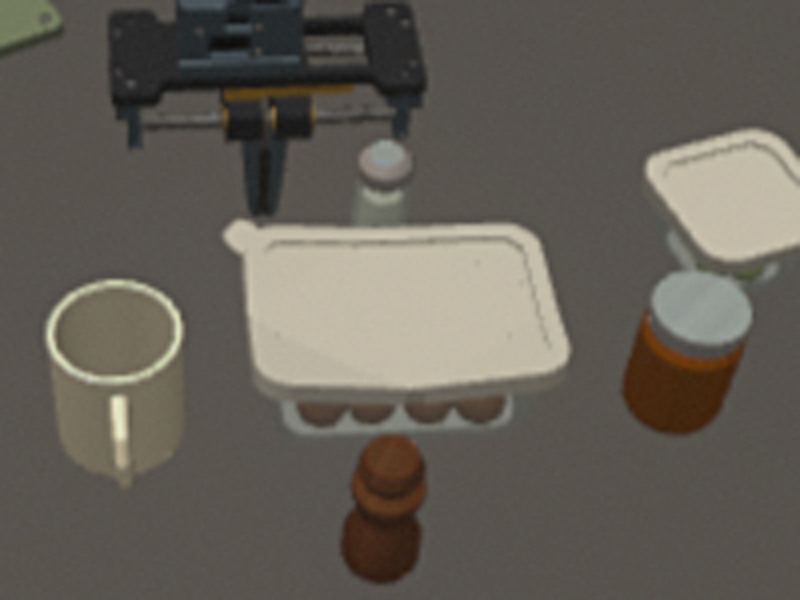

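View pics/w3.png

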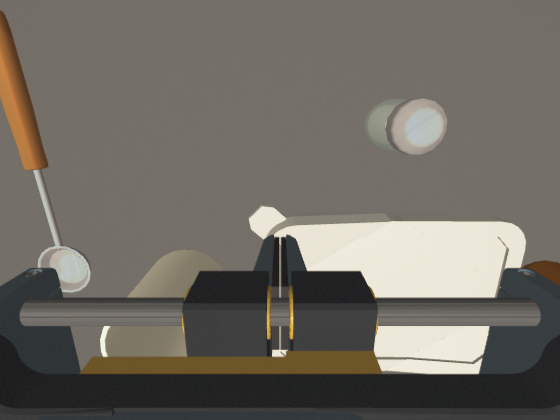

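In these views near-left looks flat, its crease gone, while creases remain at the other corners. The fingers sit at (280,240) over near-right, beside the tab at (265,222). I'll press there.

```bash
python3 -m crank '1 0 0 20 0 0 0; 1 0 0 17 0 0 0; 1 0 0 2 0 0 0; 1 0 0 2 0 0 0; 1 0 0 2 0 0 0; 1 0 0 2 0 0 0'; python3 -m crank '1 0 0 1 0 0 0;1 0 0 1 0 0 0;1 0 0 1 0 0 0; 1 0 0 0 0 0 0'
```

```text
time_s: 7.65
ee_pos: [443.0, 77.9, 84.4]
ee_rot: [180.0, 0.0, 153.8]
force: [-4.0, 0.1, 16.3]
gripper_width: 0.4
gripper_force: 7.6
time_s: 8.15
ee_pos: [443.0, 77.9, 83.9]
ee_rot: [179.9, 0.1, 153.8]
force: [-6.6, -1.1, 27.7]
gripper_width: 0.1
gripper_force: 13.5
```

```bash
python3 -m crank '1 0 0 -20 0 0 0; 1 0 0 -25 0 0 0;1 -56 0 0 0 0 0;1 -56 0 0 0 0 0;1 0 0 0 0 0 0;1 0 0 0 0 0 0;1 0 0 0 0 0 0'; python3 -c "
from h import *
s=env.state();print(s['ee_pos']);R=Ro.from_euler('xyz',s['ee_rot'],degrees=True).as_matrix();print(R.T@(np.array([545,28.9,85])-s['ee_pos']))"
```

```text
time_s: 9.02
ee_pos: [541.7, 28.7, 125.8]
ee_rot: [-180.0, -0.1, 153.8]
force: [1.2, -0.1, -0.1]
gripper_width: 0.6
gripper_force: 0.0
[541.74604393  28.65224383 125.75600846]
[-2.85944963  1.67431957 40.7519575 ]
```

```bash
python3 -m crank '1 -2 1 18 0 0 0; 1 0 0 16 0 0 0; 1 0 0 2 0 0 0; 1 0 0 2 0 0 0; 1 0 0 2 0 0 0; 1 0 0 2 0 0 0'; python3 -m crank '1 0 0 1 0 0 0;1 0 0 1 0 0 0;1 0 0 1 0 0 0; 1 0 0 0 0 0 0'
```

```text
time_s: 9.78
ee_pos: [544.9, 28.3, 84.4]
ee_rot: [180.0, -0.0, 153.8]
force: [-3.6, -0.2, 14.5]
gripper_width: 0.2
gripper_force: 7.5
time_s: 10.28
ee_pos: [545.1, 28.1, 84.1]
ee_rot: [180.0, 0.1, 153.8]
force: [-6.1, -0.9, 22.0]
gripper_width: 0.7
gripper_force: 11.4
```

Next is far-left at about (619.8,183.6), 172 mm along tool +y.

```bash
python3 -m crank '1 0 0 -20 0 0 0; 1 0 0 -25 0 0 0;1 0 58 0 0 0 0;1 0 57 0 0 0 0;1 0 57 0 0 0 0;1 0 0 0 0 0 0;1 0 0 0 0 0 0;1 0 0 0 0 0 0'; python3 -c "
from h import *
s=env.state();print(s['ee_pos']);R=Ro.from_euler('xyz',s['ee_rot'],degrees=True).as_matrix();print(R.T@(np.array([619.8,183.6,85])-s['ee_pos']))"
```

```text
time_s: 11.28
ee_pos: [620.6, 181.2, 125.8]
ee_rot: [-180.0, -0.0, 153.7]
force: [-0.4, 0.0, 0.5]
gripper_width: 0.7
gripper_force: 0.0
[620.55009076 181.17775725 125.7912411 ]
[ 1.71470096  1.87183913 40.79106845]
```

```bash
python3 -m crank '1 1 1 18 0 0 0; 1 0 0 16 0 0 0; 1 0 0 2 0 0 0; 1 0 0 2 0 0 0; 1 0 0 2 0 0 0; 1 0 0 2 0 0 0'; python3 -m crank '1 0 0 1 0 0 0;1 0 0 1 0 0 0;1 0 0 1 0 0 0; 1 0 0 0 0 0 0'; python3 -m crank '1 0 0 -20 0 0 0; 1 0 0 -50 0 0 0;1 0 0 -50 0 0 0;1 50 20 -30 0 0 0;1 50 20 0 0 0 0;1 50 20 0 0 0 0;1 50 20 0 0 0 0;1 0 0 0 0 0 0;1 0 0 0 0 0 0;1 0 0 0 0 0 0'
python3 - <<'E'
from h import *
im,K,R,t=wrist();cv2.imwrite("pics/w4.png",im)
m=fixed("scene")[0]
c=m[196-75:196+75,216:416];cv2.imwrite("pics/s4.png",cv2.resize(c,None,fx=4,fy=4,interpolation=2))
E
```

```text
time_s: 12.02
ee_pos: [621.0, 183.2, 84.5]
ee_rot: [180.0, 0.0, 153.7]
force: [-1.0, -1.2, 13.0]
gripper_width: 0.5
gripper_force: 6.7
time_s: 12.52
ee_pos: [621.1, 183.2, 84.3]
ee_rot: [179.9, 0.1, 153.7]
force: [-4.5, -2.9, 17.0]
gripper_width: 0.7
gripper_force: 8.8
time_s: 13.78
ee_pos: [477.6, 342.9, 230.7]
ee_rot: [-180.0, -0.0, 153.7]
force: [0.1, 0.6, -0.4]
gripper_width: 0.6
gripper_force: 0.0
```

View pics/s4.png

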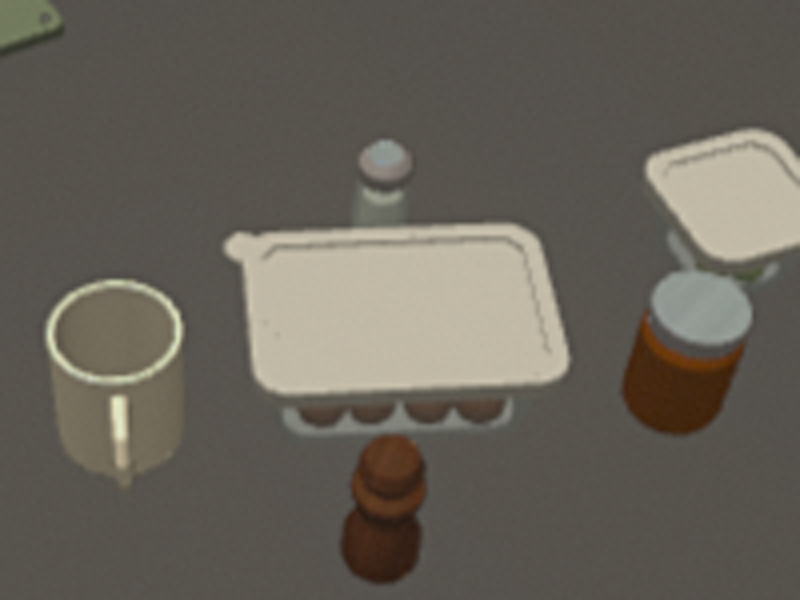

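View pics/w4.png

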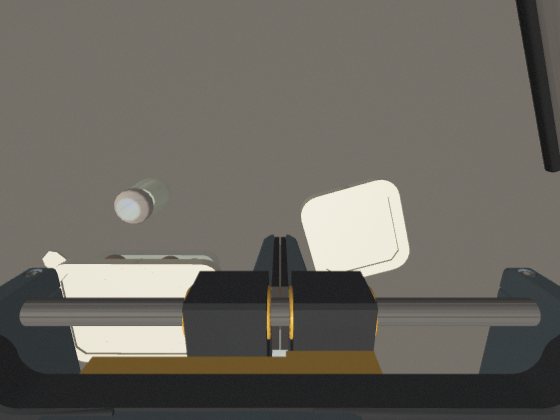

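The scene view shows the lid flat: the edges from (245,245) to (570,370) are straight with no corner creases. All four presses met the firm tub at the same height, and nothing else has moved.

```bash
python3 -c "
from workcell import env
print(env.job_done())"
```

```text
the job is handed in; nothing more can be done
None
```

I pressed all four lid corners down until each met the firm tub. The last picture shows the lid flat with nothing else visibly moved, and I took the hand away and handed the job in at about 14 s; the judge returned no verdict.

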